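# Turn over the reorder marker of the empty parts bin

### The arm

A 6-joint arm with a two-finger parallel gripper is mounted at the origin on the work surface. World frame = base frame: x ahead of the robot, y to its left, z up, the work surface at z = 0. Lengths are in mm, angles in rad, forces in N, time in s.
With the tool pointing down it reaches from about 275 to 1000 mm from the base axis. Payload 8.4 kg.
Tool frame: the origin (TCP) lies at the very end of the fingers, on their centre line; the grasp point (between the pads) lies 19 mm behind it; z points along the fingers, y is the line along which they close (so a half turn about z gives the same grasp; the last joint's range is limited). The gripper opens to 85 mm and grips with 20 to 120 N. Pads are 22 mm wide; open, the fingers measure 114 mm over their backs; the gripper's body (76 mm by 85 mm) begins 54 mm behind the grasp point. The pads swing forward as they close: fully open they stand 13 mm farther back than shut.
Start: joints at [1.179, 0.353, 1.633, -0, 1.155, -0.002], TCP at [237.501, 578.119, 231.281] pointing down, gripper open.
Joint ranges: [-2.63, 2.63], [-0.92, 2.1], [0.06, 2.66], [-1.3, 4.44], [0, 2.69], [-3.02, 3.02]. Speed limits (rad/s): [2.22, 2.22, 2.79, 3.14, 3.14, 3.14].

### API

Orientations are given as a unit quaternion [x, y, z, w].
In Python, from station import status, vision, ticket gives the robot as it stands.
- The arm moves only by the tool servo_tool, never from a script. Its argument "moves" is a list of rows, each a list of 7 numbers: the turn, a rotation vector about the world's x, y, z in degrees, then the shift along the world's x, y, z in mm, then the finger opening in mm, from 0 to 85.4. In form: [[wx, wy, wz, x, y, z, gripper], ...]. A call has 1 to 12 rows; each row shifts and turns the commanded pose from where the row before left it; what a row does not reach is not made up. A row lasts 1/12 s, in which the tool goes at most 41.7 mm and 7.16 degrees, less where a joint would pass 70% of its speed; a pose out of reach is approached as far as the arm can. A call with a gripper value outside its range is refused whole. The fingers move at their own pace and stop on an object; the grip force is fixed at half the most. Time passes only in rows, so rows that do not move let the fingers close. It gives the time, the measured TCP pose, the force, the opening and the grip force at its end, in the units of the state.
- status.get_obs(): the state, without advancing time (a new reading comes with each control period).
- vision.grab_frame(name): name is "scene" or "top" or "wrist"; returns a dict with "color" (400x640x3 uint8, blue, green, red), "depth" (400x640 float32, mm along the optical axis (not along the pixel's ray), 0 where there is no reading), "fx", "fy", "cx", "cy" (pixels), "dist" ([k1, k2, p1, p2, k3] as OpenCV has them; the pictures are not rectified), "position" and "rotation" of the camera in the world. Camera axes: x right, y down, z forward; pixel columns grow to the right and rows downward; lengths in mm; the calibration is good to about 2 mm. A picture is of the moment at which its call begins.
- ticket.sign_off(): hands the job in; it is judged then, once.
The state is a dict: "time": time; "joint_positions": joint angles; "joint_vel": joint speeds; "effort": joint torques, N m; "ee_pos": TCP position; "eef_rot": TCP orientation; "wrist_force": force on the tool from outside, world axes, zero at the start; "torque": the same for the moment, N m; "gripper_width": finger opening in mm; "gripper_force": force on a finger pad.
Only numpy, scipy, OpenCV 4.12 (cv2) and the standard library are available. Lean on these libraries where they do the work, as an engineer would, in place of code of your own. Each camera call takes 0.05 s, during which the arm holds its last target. There are 200 camera calls.

### The job

One of the three wooden parts bins has run empty. With a fingertip, without pinching it, gently turn that bin's hinged marker over its pin from green to red, until it lies flat on its other side with the red face up. Leave the markers of the two full bins showing green, do not disturb anything lying on the bench, and take the hand away.

Things in the scene. Friction and masses are not known exactly. Their poses are not given: they have to be found in the camera images.
- bin_empty: empty parts bin, fixed: open wooden box 180 long (its x), 105 wide (its y), 80 high, walls 7 mm, nothing in it. It has one of the three places in a dark carrier tray, 15 mm from the next bin. Origin: centre of its underside, 12 mm above the bench; its front wall, 90 mm from the origin, faces its own -x, towards the robot. A steel bracket on the front rim carries the marker's hinge pin.
- marker_empty (a joint): angle of the empty bin's marker about its pin, rad: 0 = level out over the bin's front, green face (white disc) up; grows as the free edge rises; pi/2 = upright; pi = its stop, level back over the bin's mouth, red face (white bar) up. Starts at 0 to 0.4. The pin is stiff: the marker stays at any angle it is left at; 1 to 2 N square to the plate near its free edge turn it.
- marker_empty_hinge (a point): middle of the hinge pin of the empty bin's marker, on the bin, 104 mm above the bench; its axes are the bin's: y along the pin, -x out of the front. The bracket's ears end 6 mm above the pin; steel toes under the marker reach 18 mm from the pin to front and back. Out beyond the front toe all is clear down to the tray and bench for a fingertip that goes under the marker.
- marker_empty_edge (a point): middle of the free edge of the empty bin's marker; moves with it. The marker is a rigid plate 70 mm wide along the pin, 5 mm thick, free edge rounded, 84.5 mm from pin to free edge, about 60 g. A finger pointing down, tilted towards the bin, can reach under the free edge. Its axes are the bin's, turned about y by the marker's angle.
- bin_antler: full bin of the same shape and size, heaped with sawn antler slices; fixed, a bystander. Origin: centre of its underside.
- marker_antler (a joint): angle of the marker of the antler bin, same meaning and size as marker_empty; starts between 0 and 0.25, green up, and must stay so, low over the bin's front.
- bin_brass: full bin of the same shape and size, heaped with brass bolster blocks; fixed, a bystander. Origin: centre of its underside.
- marker_brass (a joint): angle of the marker of the brass bin, same meaning and size as marker_empty; starts between 0 and 0.25, green up, and must stay so, low over the bin's front.
- file: loose flat file with wooden handle, 270 mm long along its x, 26 mm high, lying on the bench in front of the bins. Origin on the bench under it, 150 mm from the handle's end.
- mallet: loose hammer with wooden handle, 260 mm long along its x, 26 mm high, lying to the right on the bench. Origin under its middle.
- glue: loose yellow glue bottle, 48 mm diameter, 130 mm high, standing to the left. Origin: centre of its underside.
- tine: loose antler tine, about 165 mm long along its x and 24 mm high, lying to the left. Origin on the bench under its middle.
- scale_block: loose dark wooden handle block 120 by 40 by 22 mm, lying to the right. Origin: centre of its underside.
- ferrule: loose brass ring, 32 mm diameter, 24 mm high, standing to the right. Origin: centre of its underside.

How it is judged (in metres and radians):
At the end, for the whole second after the job is handed in: the empty bin's marker lies back over the bin's mouth, red face up, within 8 degrees (about 12 mm at its free edge) of its stop; the markers of the two full bins still lie forward, green up (below 0.5 rad) (value of joint marker_empty above 3 rad and value of joint each of marker_antler, marker_brass below 0.5 rad); the robot touches nothing.
It fails at once if a full bin's marker is turned or lifted by more than 0.5 rad (value of joint any of marker_antler, marker_brass above 0.5 rad).
It fails at once if the marker is pinched: the fingers squeeze its green side and its red side at once, over 3 N each (contact force between the fingers and marker_empty_c1 above 3 N and contact force between the fingers and marker_empty_c2 above 3 N).
It fails at once if the marker or its bin is pressed with more than 25 N (contact force between the fingers and bin_empty above 25 N).
It fails at once if the marker is flung over faster than 12 rad/s (velocity of joint marker_empty above 12 rad/s).
It fails at once if a loose thing on the bench is shifted or lifted by more than 20 mm (distance of any of file, mallet, glue, tine, scale_block, ferrule from where it was at the start of the episode above 0.02 m).
It also fails if it takes over 43 s, if anything falls off the work surface, if the arm or the gripper's body presses on something with over 40 N, if the wrist force passes 120 N, or if a joint passes its speed limit or range.

## Working session

There is one attempt and no reset: what is moved stays moved. The work goes in short steps, Python scripts to look and compute and a tool call to move; the robot and the scene stay as the last step left them, time stands still between calls to the robot, and variables do not carry over. Pictures are saved under pics/ and viewed, at most 10 in all, crops included, and the job is handed in when it is done.

Besides the shell and the picture viewer there is one more tool, called by a JSON object that holds its "api" and its "payload". servo_tool: Moves the arm, as the interface text tells. Its arguments: {"type":"object","properties":{"moves":{"type":"array","items":{"type":"array","items":{"type":"number"}}}},"required":["moves"]}

```bash
mkdir -p pics && cat > h.py <<'E'
import numpy as np, cv2
from station import status, vision, ticket
def grab(n, f):
    d=vision.grab_frame(n); cv2.imwrite(f'pics/{f}.png', d['color']); np.save(f'pics/{f}.npy', d, allow_pickle=True); return d
def load(f): return np.load(f'pics/{f}.npy', allow_pickle=True).item()
def pt(d,u,v,r=1):
    z=d['depth'][v-r:v+r+1,u-r:u+r+1]; z=np.median(z[z>0]) if (z>0).any() else np.nan
    K=np.array([[d['fx'],0,d['cx']],[0,d['fy'],d['cy']],[0,0,1]],float)
    n=cv2.undistortPoints(np.array([[[u,v]]],float),K,np.array(d['dist'],float))[0,0]
    R=np.array(d['rotation'],float)
    if R.size==4:
        from scipy.spatial.transform import Rotation; R=Rotation.from_quat(R).as_matrix()
    return R@np.array([n[0]*z,n[1]*z,z])+np.array(d['position'])
E
python3 - <<'E'
from h import *
for n in('top','scene'):
    d=grab(n,n+'0'); print(n,d['position'],d['rotation'])
print(status.get_obs())
E
```

```text
top [ 294.92988832   30.73804315 1614.75712572] [-0.69890439  0.71022231 -0.06183854  0.05738398]
scene [1667.2161936   249.82161795 1032.93716215] [ 0.58414222  0.6889862  -0.33342348 -0.27000865]
{'time': 0.1, 'joint_positions': array([ 1.17859974e+00,  3.53582765e-01,  1.63403915e+00, -1.39362153e-05,
        1.15523309e+00, -2.40198556e-03]), 'joint_vel': array([ 0.0009159 , -0.0023849 , -0.00193145,  0.00077232,  0.00030885,
        0.00052485]), 'effort': array([-1.08385135e-03, -6.06350470e+01, -3.42818356e+01, -4.97479084e-05,
        4.11950285e-03,  6.56025327e-05]), 'ee_pos': array([237.34109221, 577.72047605, 230.6431671 ]), 'eef_rot': array([ 1.93662976e-01,  9.81067915e-01, -6.20180909e-04, -1.17474727e-04]), 'wrist_force': array([ 0.57467669,  0.47102192, -0.51338785]), 'torque': array([-0.05715484,  0.00462461,  0.02088418]), 'gripper_force': 0.0, 'gripper_width': 85.49294813678311}
```

View pics/top0.png

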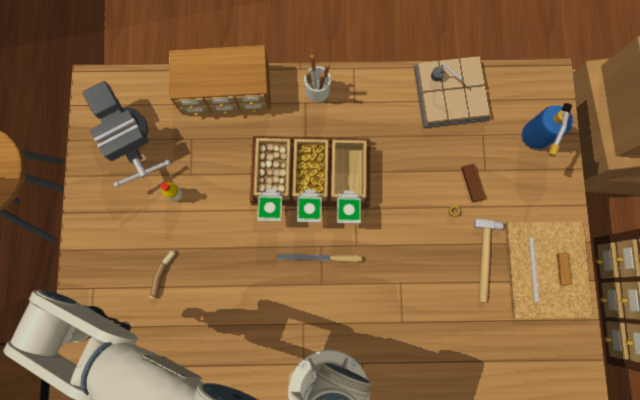

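View pics/scene0.png

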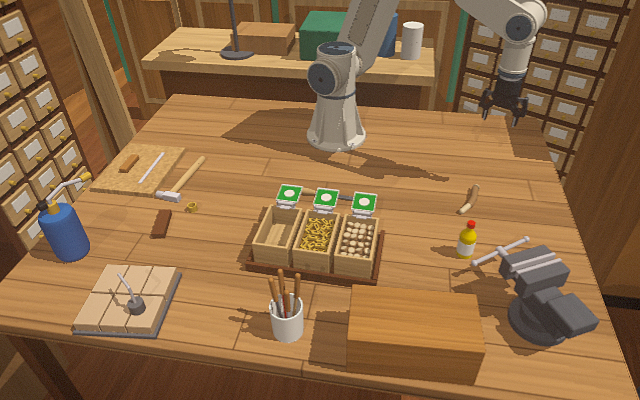

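The empty bin is the right one in the top view, around (349,170), with its marker at (349,209). The file lies in front of it at row 258. I'll enlarge this area to measure it.

```bash
python3 - <<'E'
from h import *
d=load('top0')
cv2.imwrite('pics/crop.png',cv2.resize(d['color'][130:270,240:380],None,fx=4.2,fy=4.2,interpolation=cv2.INTER_CUBIC))
for u,v in [(349,209),(349,203),(349,216),(340,209),(358,209),(309,209),(269,208),(309,216),(269,215),(309,203),(269,203),(332,170),(366,170),(349,143),(320,257),(350,259),(349,170),(372,209)]:
    print((u,v),pt(d,u,v).round(1))
E
```

```text
(349, 209) [543.9 -71.6 110.7]
(349, 203) [562.9 -72.3 107.9]
(349, 216) [522.  -70.8 113.9]
(340, 209) [544.4 -44.4 110.4]
(358, 209) [543.7 -99.  109.2]
(309, 209) [545.4  49.5 113.4]
(269, 208) [550.6 170.6 111.6]
(309, 216) [523.4  49.8 116.9]
(269, 215) [528.3 170.  117.3]
(309, 203) [564.2  49.3 111.4]
(269, 203) [566.4 170.8 109.5]
(332, 170) [676.9 -24.2  66.7]
(366, 170) [ 681.3 -134.2   42.1]
(349, 143) [757.7 -78.6  89.2]
(320, 257) [407.3  17.9  10.4]
(350, 259) [398.4 -76.3  25.3]
(349, 170) [688.1 -81.3  18.1]
(372, 209) [ 5.611e+02 -1.540e+02 -1.000e-01]
```

View pics/crop.png

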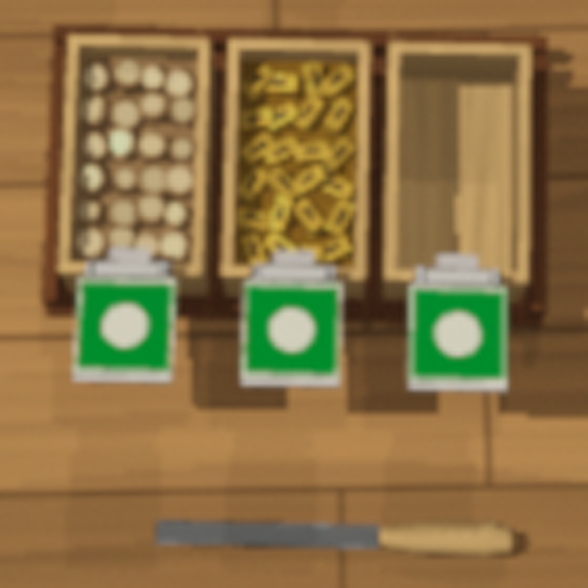

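{"api": "servo_tool", "payload": {"moves": [[0,0,6.9,11,-36,1,0],[0,0,6.9,11,-36,1,0],[0,0,6.9,11,-36,1,0],[0,0,0,11,-36,1,0],[0,0,0,11,-36,1,0],[0,0,0,11,-36,1,0],[0,0,0,11,-36,1,0],[0,0,0,11,-36,1,0],[0,0,0,11,-36,1,0]]}}

```text
time: 0.85
ee_pos: [336.4, 252.3, 240.2]
eef_rot: [0.014, 1.0, -0.0, -0.0]
wrist_force: [1.5, 0.6, -0.6]
gripper_width: -0.1
gripper_force: 0.0
```

{"api": "servo_tool", "payload": {"moves": [[0,0,0,11,-36,1,0],[0,0,0,11,-36,1,0],[0,0,0,11,-36,1,0],[0,0,0,11,-36,1,0],[0,0,0,11,-36,1,0],[0,0,0,11,-36,1,0],[0,0,0,11,-36,1,0],[0,0,0,11,-36,1,0],[0,0,0,11,-36,1,0],[0,0,0,0,0,0,0]]}}

```text
time: 1.68
ee_pos: [437.2, -75.1, 249.6]
eef_rot: [0.016, 1.0, -0.001, 0.001]
wrist_force: [0.5, 1.2, -0.0]
gripper_width: 0.2
gripper_force: 0.0
```

{"api": "servo_tool", "payload": {"moves": [[-0.2,-6.4,0,0,0,0,0],[-0.2,-6.4,0,0,0,0,0],[-0.2,-6.4,0,0,0,0,0],[-0.2,-6.4,0,0,0,0,0],[-0.2,-6.4,0,0,0,0,0],[-0.2,-6.4,0,0,0,0,0],[-0.2,-6.4,0,0,0,0,0],[0,0,0,0,0,0,0]]}}

```text
time: 2.35
ee_pos: [435.0, -63.3, 247.6]
eef_rot: [0.009, 0.939, 0.003, 0.344]
wrist_force: [-0.9, 0.5, -0.0]
gripper_width: -0.0
gripper_force: 0.0
```

```bash
python3 - <<'E'
from h import *
from scipy.spatial.transform import Rotation as R
d=grab('wrist','w1')
o=status.get_obs(); print(o['ee_pos'],R.from_quat(o['eef_rot']).as_matrix().round(3),o['joint_positions'].round(2),o['wrist_force'],o['gripper_width'])
E
```

```text
[436.02402006 -63.99867271 248.41728581] [[-0.765  0.017  0.644]
 [ 0.021  1.    -0.002]
 [-0.644  0.012 -0.765]] [-0.29 -0.26  2.44  0.6   0.33 -2.35] [ 0.13586595 -0.11805735  0.71148892] -0.28775973000371047
```

View pics/w1.png

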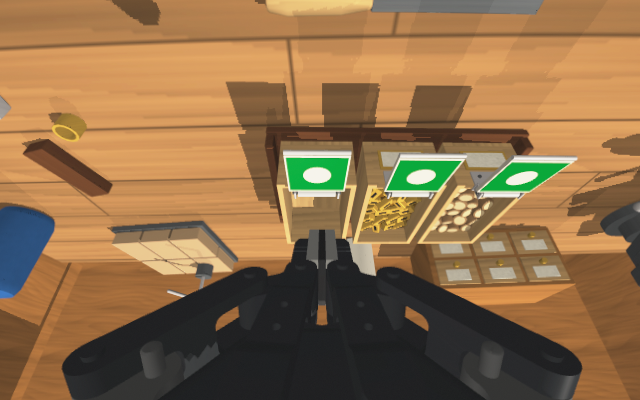

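The wrist view shows the empty bin's marker at about (318,172), straight ahead of the closed fingers. The tool is tilted 40° towards the bin. Next I'll descend in front of the marker.

{"api": "servo_tool", "payload": {"moves": [[0,0,0,2.5,-1,-20,0],[0,0,0,2.5,-1,-20,0],[0,0,0,2.5,-1,-20,0],[0,0,0,2.5,-1,-20,0],[0,0,0,2.5,-1,-20,0],[0,0,0,2.5,-1,-20,0],[0,0,0,2.5,-1,-20,0],[0,0,0,2.5,0,-20,0],[0,0,0,0,0,0,0]]}}

```text
time: 3.15
ee_pos: [458.1, -56.9, 158.5]
eef_rot: [0.011, 0.95, -0.002, 0.311]
wrist_force: [-0.5, -0.1, 1.0]
gripper_width: 0.2
gripper_force: 0.0
```

```bash
python3 - <<'E'
from h import *
from scipy.spatial.transform import Rotation as R
d=grab('scene','s1'); cv2.imwrite('pics/s1c.png',cv2.resize(d['color'][150:290,220:400],None,fx=4,fy=4,interpolation=cv2.INTER_CUBIC))
for u,v in [(289,194),(326,198),(364,203)]: print(pt(d,u,v))
o=status.get_obs(); print(o['ee_pos'],R.from_quat(o['eef_rot']).as_matrix().round(3),o['joint_positions'].round(2),o['wrist_force'])
E
```

```text
[552.34545322 -66.35476941 113.97329877]
[554.50714665  52.82256122 113.9784106 ]
[560.19001003 172.48371997 113.34493982]
[457.65859246 -56.98687468 158.87515361] [[-0.806  0.022  0.592]
 [ 0.02   1.    -0.01 ]
 [-0.592  0.004 -0.806]] [-0.21  0.01  2.48  1.29  0.12 -3.01] [0.46080789 0.12511827 0.23863175]
```

View pics/s1c.png

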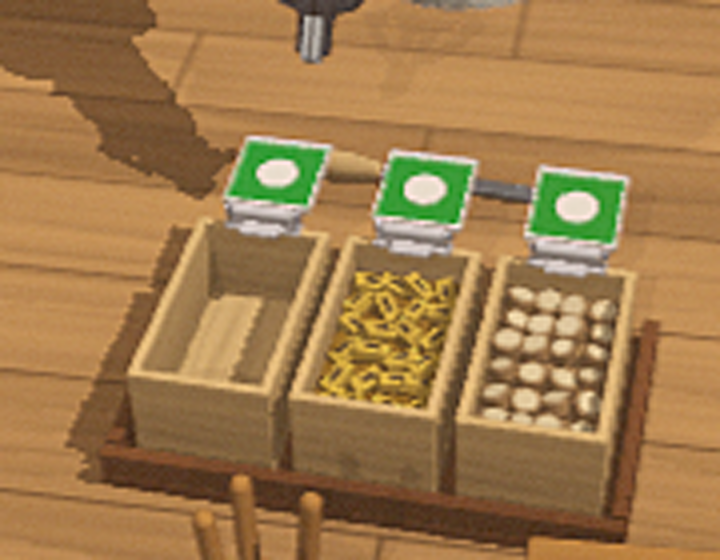

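The wrist is near its singularity, with joint 6 at its limit. I'll back up, turn the tool half round so joint 6 has room, and then tilt again.

{"api": "servo_tool", "payload": {"moves": [[0,0,0,-2,0,15,0],[0,3,0,-2,0,15,0],[0,4,0,-2,0,15,0],[0,6,0,-2,0,15,0],[0,6,0,-2,0,15,0],[0,6,0,-2,0,15,0],[0,6,0,0,0,0,0],[0,5,0,0,0,0,0],[0,0,0,0,0,0,0]]}}

```text
time: 3.95
ee_pos: [462.8, -38.2, 209.4]
eef_rot: [0.005, 0.993, 0.025, 0.113]
wrist_force: [1.4, 0.3, 0.4]
gripper_width: -0.1
gripper_force: 0.0
```

{"api": "servo_tool", "payload": {"moves": [[0,0,-7,0,0,0,0],[0,0,-7,0,0,0,0],[0,0,-7,0,0,0,0],[0,0,-7,0,0,0,0],[0,0,-7,0,0,0,0],[0,0,-7,0,0,0,0],[0,0,-7,0,0,0,0],[0,0,-7,0,0,0,0],[0,0,-7,0,0,0,0],[0,0,-7,0,0,0,0],[0,0,-7,0,0,0,0],[0,0,-7,0,0,0,0]]}}

```text
time: 4.95
ee_pos: [458.7, -37.2, 206.7]
eef_rot: [0.67, 0.733, -0.055, 0.102]
wrist_force: [-0.1, -0.5, 1.0]
gripper_width: -0.1
gripper_force: 0.0
```

{"api": "servo_tool", "payload": {"moves": [[0,0,-7,0,0,0,0],[0,0,-7,0,0,0,0],[0,0,-7,0,0,0,0],[0,0,-7,0,0,0,0],[0,0,-7,0,0,0,0],[0,0,-7,0,0,0,0],[0,0,-7,0,0,0,0],[0,0,-7,0,0,0,0],[0,0,-7,0,0,0,0],[0,0,-7,0,0,0,0],[0,0,-7,0,0,0,0],[0,0,-7,0,0,0,0]]}}

```text
time: 5.95
ee_pos: [458.9, -37.4, 206.5]
eef_rot: [0.989, 0.096, -0.108, 0.039]
wrist_force: [0.9, -0.1, -0.4]
gripper_width: 0.1
gripper_force: 0.0
```

```bash
cat > st.py <<'E'
from h import *
from scipy.spatial.transform import Rotation as R
o=status.get_obs(); M=R.from_quat(o['eef_rot']).as_matrix()
print(o['time'],o['ee_pos'].round(1),'y',M[:,1].round(3),'z',M[:,2].round(3),o['joint_positions'].round(2),o['wrist_force'].round(1))
E
python3 st.py
```

```text
5.95 [458.9 -37.4 206.5] y [ 0.198 -0.979  0.056] z [-0.206 -0.098 -0.974] [-0.01  0.24  1.87 -0.11  1.24  1.41] [ 0.9 -0.1 -0.4]
```

```bash
cat > tgt.py <<'E'
import sys
exec(open('st.py').read())
def go(p,tilt,yaw=-1.7):
    t=np.radians(tilt); z=np.array([np.sin(t),0,-np.cos(t)]); y=np.array([0,-1,0]); x=np.cross(y,z)
    T=R.from_euler('z',yaw,degrees=True)*R.from_matrix(np.c_[x,y,z])
    print('rot',np.degrees((T*R.from_matrix(M).inv()).as_rotvec()).round(1),'shift',(np.array(p)-o['ee_pos']).round(1))
a=[float(v) for v in sys.argv[1:]]
go(a[:3],a[3])
E
python3 tgt.py 440 -70 240 45; python3 tgt.py 440 -70 240 0
```

```text
5.95 [458.9 -37.4 206.5] y [ 0.198 -0.979  0.056] z [-0.206 -0.098 -0.974] [-0.01  0.24  1.87 -0.11  1.24  1.41] [ 0.9 -0.1 -0.4]
rot [  7.9 -57.4 -10.4] shift [-18.9 -32.6  33.5]
5.95 [458.9 -37.4 206.5] y [ 0.198 -0.979  0.056] z [-0.206 -0.098 -0.974] [-0.01  0.24  1.87 -0.11  1.24  1.41] [ 0.9 -0.1 -0.4]
rot [  4.3 -12.5 -12.7] shift [-18.9 -32.6  33.5]
```

{"api": "servo_tool", "payload": {"moves": [[0.8,-5.7,-1,-2,-3,3,0],[0.8,-5.7,-1,-2,-3,3,0],[0.8,-5.7,-1,-2,-3,3,0],[0.8,-5.7,-1,-2,-3,3,0],[0.8,-5.7,-1,-2,-3,3,0],[0.8,-5.7,-1,-2,-3,3,0],[0.8,-5.7,-1,-2,-3,3,0],[0.8,-5.7,-1,-2,-3,3,0],[0.8,-5.7,-1,-2,-3,3,0],[0.8,-5.7,-1,-2,-3,3,0],[0,0,0,0,0,0,0]]}}

```text
time: 6.87
ee_pos: [439.9, -58.3, 232.7]
eef_rot: [0.941, 0.006, 0.339, 0.001]
wrist_force: [-0.4, -0.7, -0.1]
gripper_width: -0.1
gripper_force: 0.0
```

```bash
python3 tgt.py 445 -70 200 50
```

```text
6.8667 [439.9 -58.3 232.7] y [ 0.011 -1.     0.006] z [ 0.638  0.003 -0.77 ] [-0.27 -0.22  2.46  0.65  0.29  0.72] [-0.4 -0.7 -0.1]
rot [  0.2 -10.4  -2.3] shift [  5.1 -11.7 -32.7]
```

{"api": "servo_tool", "payload": {"moves": [[0,-1,-0.2,0.5,-1,-3,0],[0,-1,-0.2,0.5,-1,-3,0],[0,-1,-0.2,0.5,-1,-3,0],[0,-1,-0.2,0.5,-1,-3,0],[0,-1,-0.2,0.5,-1,-3,0],[0,-1,-0.2,0.5,-1,-3,0],[0,-1,-0.2,0.5,-1,-3,0],[0,-1,-0.2,0.5,-1,-3,0],[0,-1,-0.2,0.5,-1,-3,0],[0,-1,-0.2,0.5,-1,-3,0],[0,0,0,0,0,-3,0],[0,0,0,0,0,0,0]]}}

```text
time: 7.87
ee_pos: [446.9, -66.0, 201.7]
eef_rot: [0.911, -0.008, 0.413, 0.004]
wrist_force: [-0.3, 0.4, 0.1]
gripper_width: -0.1
gripper_force: 0.0
```

```bash
python3 tgt.py 455 -70 90 45
```

```text
7.8667 [446.9 -66.  201.7] y [-0.018 -1.     0.002] z [ 0.752 -0.014 -0.659] [-0.32 -0.08  2.59  2.27  0.3  -0.93] [-0.3  0.4  0.1]
rot [ 0.2  3.8 -0.7] shift [   8.1   -4.  -111.7]
```

{"api": "servo_tool", "payload": {"moves": [[0,0,0,1,0,-10,0],[0,0,0,1,0,-10,0],[0,0,0,1,0,-10,0],[0,0,0,1,0,-10,0],[0,0,0,1,0,-10,0],[0,0,0,1,0,-10,0],[0,0,0,1,0,-10,0],[0,0,0,1,-1,-10,0],[0,0,0,1,-1,-10,0],[0,0,0,1,-1,-10,0],[0,0,0,0,-1,-10,0],[0,0,0,0,0,0,0]]}}

```text
time: 8.87
ee_pos: [457.7, -68.9, 91.2]
eef_rot: [0.911, -0.008, 0.413, 0.002]
wrist_force: [-0.4, 0.4, 0.0]
gripper_width: -0.1
gripper_force: 0.0
```

```bash
python3 tgt.py 511 -70 88 48
```

```text
8.8667 [457.7 -68.9  91.2] y [-0.016 -1.    -0.002] z [ 0.753 -0.011 -0.658] [-0.32  0.41  2.65  2.81  0.77 -1.53] [-0.4  0.4  0. ]
rot [-0.1  0.8 -0.8] shift [53.3 -1.1 -3.2]
```

{"api": "servo_tool", "payload": {"moves": [[0,0,0,5,0,-1,0],[0,0,0,5,0,-1,0],[0,0,0,5,0,-1,0],[0,0,0,5,0,0,0],[0,0,0,5,0,0,0],[0,0,0,5,0,0,0],[0,0,0,5,0,0,0],[0,0,0,5,0,0,0],[0,0,0,4,0,0,0],[0,0,0,4,0,0,0],[0,0,0,0,0,0,0]]}}

```text
time: 9.78
ee_pos: [506.4, -70.8, 89.9]
eef_rot: [0.91, -0.008, 0.415, 0.005]
wrist_force: [-0.6, -0.1, 0.1]
gripper_width: -0.5
gripper_force: 0.0
```

```bash
python3 tgt.py 511 -70 88 48; python3 - <<'E'
from h import *
d=grab('wrist','w2')
E
```

```text
9.7833 [506.4 -70.8  89.9] y [-0.019 -1.     0.003] z [ 0.754 -0.016 -0.656] [-0.26  0.42  2.55  2.86  0.7  -1.51] [-0.6 -0.1  0.1]
rot [ 0.2  1.  -0.6] shift [ 4.6  0.8 -1.9]
```

View pics/w2.png

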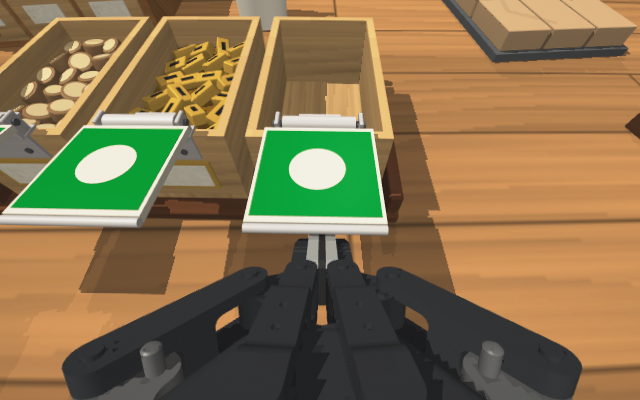

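The fingertips are centred under the free edge, with their tip hidden just below it at about (322,235). Now I'll lift along the arc.

{"api": "servo_tool", "payload": {"moves": [[0,0,0,1.5,0,6,0],[0,0,0,1.5,0,6,0],[0,0,0,1.5,0,6,0],[0,0,0,1.5,0,6,0],[0,0,0,1.6,0,6,0],[0,0,0,2.6,0,5.5,0],[0,0,0,2.6,0,5.5,0],[0,0,0,3.5,0,5,0],[0,0,0,3.5,0,5,0]]}}

```text
time: 10.58
ee_pos: [525.3, -70.8, 141.0]
eef_rot: [0.91, -0.008, 0.414, 0.005]
wrist_force: [0.2, 0.2, -1.9]
gripper_width: -0.1
gripper_force: 0.6
```

```bash
python3 tgt.py 526 -71 141 48; python3 - <<'E'
from h import *
d=grab('wrist','w3')
E
```

```text
10.5833 [525.3 -70.8 141. ] y [-0.02  -1.     0.002] z [ 0.754 -0.016 -0.657] [-0.24  0.25  2.5   2.77  0.47 -1.39] [ 0.2  0.2 -1.9]
rot [ 0.2  0.9 -0.6] shift [ 0.7 -0.2  0. ]
```

View pics/w3.png

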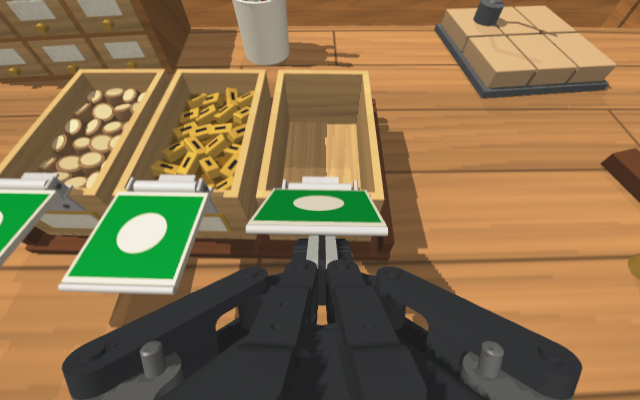

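The marker is being lifted: its green face is foreshortened at (315,210) and the contact force is about 2 N. I'll continue along the arc.

{"api": "servo_tool", "payload": {"moves": [[0,0,0,4.3,0,4.3,0],[0,0,0,4.3,0,4.3,0],[0,0,0,5,0,3.5,0],[0,0,0,5,0,3.5,0],[0,0,0,5.5,0,2.6,0],[0,0,0,5.5,0,2.6,0],[0,0,0,5.9,0,1.5,0],[0,0,0,5.9,0,1.5,0],[0,0,0,6,0,0.5,0],[0,0,0,6,0,0.5,0]]}}

```text
time: 11.47
ee_pos: [579.4, -70.7, 165.6]
eef_rot: [0.91, -0.008, 0.414, 0.005]
wrist_force: [-1.5, -1.2, -0.4]
gripper_width: 0.0
gripper_force: 0.5
```

```bash
python3 tgt.py 579 -71 166 48; python3 - <<'E'
from h import *
d=grab('scene','s2'); cv2.imwrite('pics/s2c.png',cv2.resize(d['color'][120:270,220:400],None,fx=4,fy=4,interpolation=cv2.INTER_CUBIC))
E
```

```text
11.4667 [579.4 -70.7 165.6] y [-0.019 -1.     0.002] z [ 0.754 -0.016 -0.657] [-0.2   0.23  2.38  2.72  0.35 -1.3 ] [-1.5 -1.2 -0.4]
rot [ 0.2  0.9 -0.6] shift [-0.4 -0.3  0.4]
```

View pics/s2c.png

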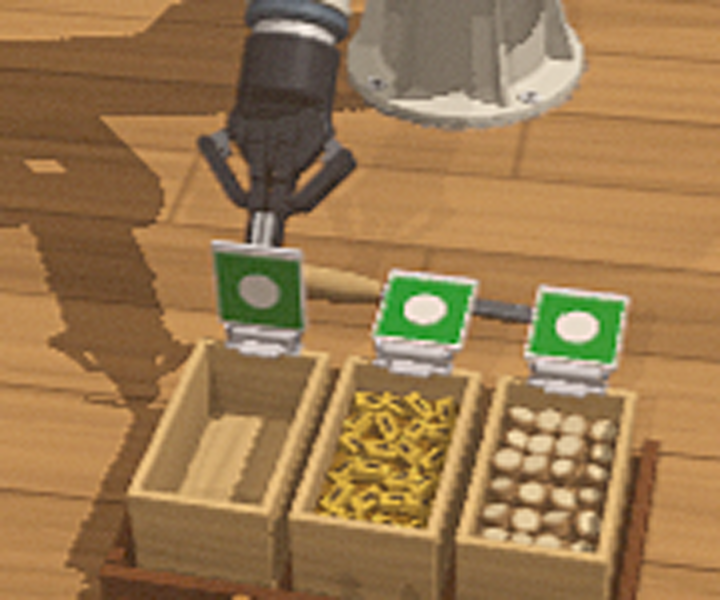

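The marker is now upright, with the green side facing the scene camera at (260,290) and the finger behind it. Next I push it over and down.

{"api": "servo_tool", "payload": {"moves": [[0,0,0,6.1,0,-0.5,0],[0,0,0,6.1,0,-0.6,0],[0,0,0,5.9,0,-1.5,0],[0,0,0,5.8,0,-1.6,0],[0,0,0,5.6,0,-2.6,0],[0,0,0,5.5,0,-2.6,0],[0,0,0,4.5,0,-3.1,0],[0,0,0,4.5,0,-3.1,0],[0,0,0,7.4,0,-4.3,0],[0,0,0,6.5,0,-6.5,0],[0,0,0,0,0,0,0]]}}

```text
time: 12.43
ee_pos: [637.5, -70.7, 137.9]
eef_rot: [0.91, -0.008, 0.414, 0.005]
wrist_force: [-0.7, -0.4, 0.2]
gripper_width: -0.3
gripper_force: 0.0
```

```bash
python3 tgt.py 638 -71 139 48
```

```text
12.4333 [637.5 -70.7 137.9] y [-0.019 -1.     0.002] z [ 0.753 -0.016 -0.657] [-0.17  0.36  2.28  2.82  0.37 -1.37] [-0.7 -0.4  0.2]
rot [ 0.2  0.9 -0.6] shift [ 0.5 -0.3  1.1]
```

{"api": "servo_tool", "payload": {"moves": [[0,0,0,2.5,0,-3.6,0],[0,0,0,2.5,0,-3.6,0],[0,0,0,2,0,-4,0],[0,0,0,1.5,0,-4,0],[0,0,0,1,0,-3,0],[0,0,0,0.5,0,-2,0],[0,0,0,0,0,0,0]]}}

```text
time: 13.02
ee_pos: [646.4, -70.7, 118.3]
eef_rot: [0.91, -0.008, 0.414, 0.005]
wrist_force: [0.5, -0.5, 0.2]
gripper_width: -0.0
gripper_force: 0.0
```

{"api": "servo_tool", "payload": {"moves": [[0,0,0,0,0,-1,0],[0,0,0,0,0,-1,0],[0,0,0,0,0,0,0]]}}

```text
time: 13.27
ee_pos: [646.6, -70.8, 116.9]
eef_rot: [0.91, -0.008, 0.414, 0.005]
wrist_force: [-0.3, 0.5, 0.7]
gripper_width: -0.0
gripper_force: 0.0
```

```bash
python3 - <<'E'
from h import *
d=grab('wrist','w4')
E
```

```text
(no output)
```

View pics/w4.png

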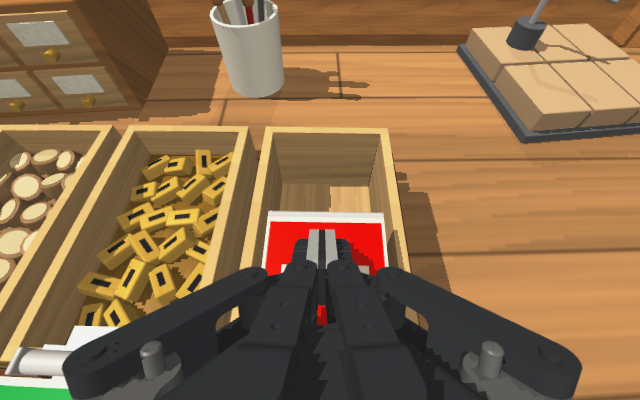

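The red face is up and the free edge lies over the bin's mouth at row 215. I'll measure its slope from the depth image.

```bash
python3 - <<'E'
from h import *
d=load('w4')
for u,v in [(285,216),(370,216),(280,230),(375,230),(275,250),(278,260),(376,255)]: print((u,v),pt(d,u,v).round(1))
E
```

```text
(285, 216) [667.8 -48.6 112.5]
(370, 216) [666.6 -99.9 113.1]
(280, 230) [658.1 -46.2 113.1]
(375, 230) [ 657.5 -102.   112.3]
(275, 250) [646.2 -44.  111.9]
(278, 260) [640.6 -45.9 110.9]
(376, 255) [ 642.4 -100.9  111.2]
```

{"api": "servo_tool", "payload": {"moves": [[0,0,0,0,0,-1,0],[0,0,0,0,0,-1,0],[0,0,0,0,0,-1,0],[0,0,0,0,0,0,0]]}}

```text
time: 13.65
ee_pos: [646.7, -70.8, 113.8]
eef_rot: [0.91, -0.008, 0.414, 0.005]
wrist_force: [0.5, -0.2, 0.8]
gripper_width: -0.2
gripper_force: 0.4
```

{"api": "servo_tool", "payload": {"moves": [[0,0,0,0,0,-0.5,0],[0,0,0,0,0,-0.5,0],[0,0,0,0,0,0,0]]}}

```text
time: 13.9
ee_pos: [646.7, -70.8, 112.9]
eef_rot: [0.91, -0.008, 0.414, 0.005]
wrist_force: [-0.2, -0.4, 1.3]
gripper_width: -0.0
gripper_force: 0.5
```

{"api": "servo_tool", "payload": {"moves": [[0,0,0,0,0,-0.7,0],[0,0,0,0,0,-0.7,0],[0,0,0,0,0,0,0]]}}

```text
time: 14.15
ee_pos: [646.9, -70.8, 112.5]
eef_rot: [0.91, -0.008, 0.415, 0.005]
wrist_force: [-7.2, -0.6, 12.4]
gripper_width: -0.4
gripper_force: 6.0
```

```bash
python3 - <<'E'
from h import *
d=grab('wrist','w5')
for u,v in [(285,218),(370,218),(280,230),(375,230),(275,250),(278,260),(376,255)]: print((u,v),pt(d,u,v).round(1))
E
```

```text
(285, 218) [667.4 -48.5 106.8]
(370, 218) [ 666.6 -100.2  106.6]
(280, 230) [659.4 -45.9 106.5]
(375, 230) [ 658.1 -102.2  107.1]
(275, 250) [646.7 -43.9 106.8]
(278, 260) [640.6 -46.  107. ]
(376, 255) [ 642.4 -100.7  107.5]
```

The marker is flat on its stop at z ≈ 106.8. Now I withdraw up and back along the finger.

{"api": "servo_tool", "payload": {"moves": [[0,0,0,0,0,2,0],[0,0,0,-2,0,6,0],[0,0,0,-5,0,12,0],[0,0,0,-8,0,14,0],[0,0,0,-8,0,14,0],[0,0,0,-8,0,14,0],[0,0,0,-8,0,14,0],[0,0,0,-8,0,14,0],[0,0,0,-8,0,14,0],[0,0,0,0,0,14,0],[0,0,0,0,0,0,0],[0,0,0,0,0,0,0]]}}

```text
time: 15.2
ee_pos: [591.6, -71.0, 230.5]
eef_rot: [0.91, -0.008, 0.415, 0.006]
wrist_force: [0.0, 0.3, -0.2]
gripper_width: -0.2
gripper_force: 0.0
```

```bash
python3 st.py; python3 - <<'E'
from h import *
d=grab('wrist','w6')
d=grab('scene','s6'); cv2.imwrite('pics/s6c.png',cv2.resize(d['color'][120:270,160:400],None,fx=3,fy=3))
E
```

```text
15.2 [591.6 -71.  230.5] y [-0.019 -1.     0.004] z [ 0.755 -0.017 -0.656] [-0.2   0.09  2.32  2.26  0.17 -0.82] [ 0.   0.3 -0.2]
```

View pics/s6c.png

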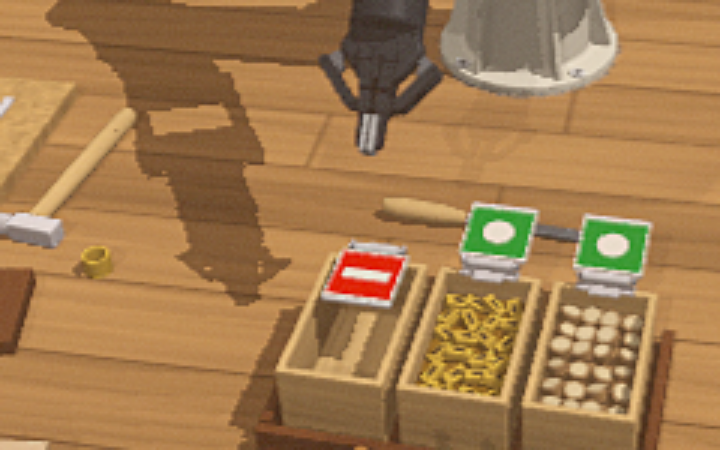

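The red face with its white bar lies flat at (367,275). The other two markers are still green and the hand is clear.

```bash
python3 -c "
from station import ticket; print(ticket.sign_off())"
```

```text
the job is handed in; nothing more can be done
None
```

The empty bin's marker lies flat on its stop with the red face up, the other two markers still show green, the hand is clear, and the job is handed in (no verdict came back).

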